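Check a sprung depth gauge in the blind bore of its check block

ROBOT

A 6-joint arm with a two-finger parallel gripper is mounted at the origin on a cart in front of the work surface, level with it; the furniture and walls round the work are solid. World frame = base frame: x ahead of the robot, y to its left, z up, the work surface at z = 0. Lengths are in mm, angles in rad, forces in N, time in s.
With the tool pointing down it reaches from about 350 to 875 mm from the base axis. Payload 4.2 kg.
Tool frame: the origin (TCP) lies on the centre line of the jaws, within the pads' length; the fingertips stand 22 mm ahead of it and the grasp point (between the pads) lies 3 mm ahead of it (arm.nose_length is the distance from the TCP to the fingertips, in mm); z points along the fingers, x is the direction in which the jaws open and shut, and the axes are right-handed (so a half turn about z gives the same grasp; the last joint's range is limited). The gripper opens to 85 mm and grips with 20 to 120 N. Pads are 22 mm wide; open, the fingers measure 114 mm over their backs; the gripper's body (76 mm by 85 mm) begins 54 mm behind the grasp point. The pads swing forward as they close: fully open they stand 13 mm farther back than shut.
Start: joints at [1.586, 0.385, 0.008, 0, -1.194, -0.259], TCP at [150.838, 606.504, 253.312] pointing down, gripper open.
Joint ranges: [-3.14, 3.14], [-1.21, 2.06], [-1.07, 1.41], [-3.16, 2.05], [-2.99, -0.16], [-3.1, 3.1]. Speed limits (rad/s): [2.79, 2.79, 3.14, 3.14, 3.14, 3.14].

INTERFACE

Orientations are given as a unit quaternion [x, y, z, w].
In Python, from bench import telemetry, get_image, workorder, nets, arm gives the robot as it stands.
- The arm moves only by the tool apply_moves, never from a script. Its argument "steps" is a list of rows, each an object with "hand": the opening, from 0 (shut) to 1 (fully open); "xyz": the shift along the tool's x, y, z in cm, a list of three; "delta_rot": the turn, a rotation vector about the tool's x, y, z in rad, a list of three. In form: [{"hand": hand, "xyz": [x, y, z], "delta_rot": [wx, wy, wz]}, ...]. A call has 1 to 12 rows; each row is the pose to reach, as a shift and turn from the pose commanded when the call began, along the tool's axes at that moment; what a row does not reach only later rows make up. A row lasts 1/12 s, in which the tool goes at most 41.7 mm and 7.16 degrees, less where a joint would pass 70% of its speed; a pose out of reach is approached as far as the arm can. A call with a gripper value outside its range is refused whole. The fingers move at their own pace and stop on an object; the grip force is fixed at half the most. Time passes only in rows, so rows that repeat a pose let the fingers close. It gives the time, the measured TCP pose, the force and the opening at its end, in the units of the state.
- telemetry.read_state(): the state, without advancing time (a new reading comes with each control period).
- get_image(name): name is "scene" or "top"; returns a dict with "frame" (384x512x3 uint8, blue, green, red), "fx", "fy", "cx", "cy" (pixels), "distortion" ([k1, k2, p1, p2, k3] as OpenCV has them; the pictures are not rectified), "origin" and "orientation" of the camera in the world. Camera axes: x right, y down, z forward; pixel columns grow to the right and rows downward; lengths in mm; the calibration is good to about 2 mm. A picture is of the moment at which its call begins. There is no depth.
- workorder.job_done(): hands the job in, once; it reports no verdict.
Trained networks look in a picture, given as the dict that the camera call returned (one of the last four; its "shot" number tells which), for a name from the list of things; names that differ only in an ending like _2 or _b are one class to them, and where a whole thing is asked for, a point or a joint stands for the part that bears it (a point fixed in the world has none). Each returns a list of dicts, best first, with "confidence" (0 to 1); they miss things now and then, are a little off and sometimes report something else, mostly with a low value. They report only what shows in the picture. A call takes as long as a camera call. They do not tell look-alikes from the thing itself.
- nets.recognise(picture, label): "xyz" ([x, y, z] in mm, in world coordinates, good to about 4 mm: the middle of the surface that is visible of it).
- nets.outline_of(picture, label): "pixels" (384x512 bool, what is visible of it).
- nets.pinpoint(picture, label): "xyz" ([x, y, z] in mm, in world coordinates, good to about 4 mm: a listed point, or the origin of a listed thing).
The state is a dict: "clock": time; "joints": joint angles; "joint_vel": joint speeds; "joint_efforts": joint torques, N m; "position": TCP position; "ee_rot": TCP orientation; "contact_force": force on the tool from outside, world axes, zero at the start; "wrist_torque": the same for the moment, N m; "gripper_width": finger opening in mm.
Only numpy, scipy, OpenCV 4.12 (cv2) and the standard library are available. Lean on these libraries where they do the work, as an engineer would, in place of code of your own. Each camera call takes 0.05 s, during which the arm holds its last target.

TASK

Take the blue-handled depth gauge out of its white stand and lower its steel rod into the blue-ringed blind bore of the metal check block until the rod really bottoms out; its orange stop slides up the rod as it meets the block. Hold it down on the bottom with a light, steady push of about 6 newtons for two seconds, without pressing the handle's spring solid. Then ease off the push gently and let go, leaving the gauge standing upright in the bore with the rod on the bottom and the stop flush on the block, and leave the vials and the gauze pack alone.

Things in the scene. Friction and masses are not known exactly. Their poses are not given: they have to be found in the camera images.
- gauge: depth gauge, upright in the stand: blue round handle 20 mm thick, white grip rings, 0.07 to 0.14 kg in all. Origin: centre of the underside of its 34 mm wide, 5 mm high flange, which rests on the stand's top (95 mm above the tray); z up the handle, whose top is at 65 mm (grip at 25 to 50 mm). Below the flange: a 25 mm wide, 6 mm long boss in the stand's hole, then the steel rod
- gauge_tip (a point): lower end of the 8 mm steel rod (chamfered to 4.4 mm), 76 mm below the gauge's origin when relaxed; z up the rod. The rod is sprung: it stays fully out up to 2.5 N of end load, then goes into the handle 1 mm per further 1.5 N, and is solid after 7 mm, at about 13 N. Let go with the spring loaded, the handle jumps up
- stop_face (a point): centre of the underside of the orange stop, a collar 20 mm wide and 10 mm high with a tapered top on the rod. It slides along the rod with about 1.2 N of drag and stays where it is left; at the start it sits 8 to 14 mm above the tip. The block pushes it up the rod; that drag is felt long before the rod bottoms
- bore (a point): centre of the mouth of the blue-ringed blind bore in the top face of the check block, 50 mm above the tray; z up. The bore is 11 mm wide with a 1.5 mm chamfer; its hard floor lies somewhere between 18 and 42 mm below the mouth, different every time and not measured
- check_block: fixed grey metal block 96 x 56 x 50 mm on a 104 x 64 x 6 mm black foot; origin: centre of its underside, x along its length. The blue-ringed bore lies at x = +24 mm; the bore without a ring at x = -24 mm is only 10 mm deep and is not the one to use
- gauge_stand: fixed white sheet-steel stand 84 x 84 mm at the foot and 95 mm high; origin: centre of its underside. The gauge hangs in a 27 mm hole in the middle of its 8 mm thick top and is lifted straight up; the rod tip must rise above the top (80 mm) to come clear
- vial_needle: glass vial with a needle upright in it, 27 mm wide, 110 mm high, a bystander; origin: centre of its underside
- small_vial: small vial with a blue cap, 23 mm wide, 41 mm high, a bystander; origin: centre of its underside
- gauze_pack: flat paper pack of gauze, 68 x 104 x 12 mm, a bystander; origin: centre of its underside
Mind the look-alikes: they are no part of the job. What is meant by the gauge is not pink or red, and is the smaller of those in its own colour.

How it is judged (in metres and radians):
On the way:
1. the rod is down the blue-ringed bore, on its floor, and held there for 1 s by 4 to 8.5 N (its spring pushed in by 0.9 to 4.1 mm) with the stop against the block (z of gauge_tip in the frame of gauge between -0.0751 and -0.0719 m and z of gauge_tip in the frame of bore below -0.016 m and horizontal distance between gauge_tip and bore below 0.003 m and z of stop_face in the frame of bore below 0.0025 m), for 1 s.
At the end, for the whole second after the job is handed in: the gauge stands in the blue-ringed bore, released and at rest, upright within 0.08 rad, its tip more than 16 mm down and within 3 mm of the bore's axis, its stop within 2.5 mm of the block's top face, its spring relaxed within 1.5 mm (z of gauge_tip in the frame of bore below -0.016 m and horizontal distance between gauge_tip and bore below 0.003 m and z of stop_face in the frame of bore below 0.0025 m and z of gauge_tip in the frame of gauge below -0.0745 m and angle between gauge's own z axis and vertical below 0.08 rad and linear speed of gauge below 0.01 m/s); the robot touches nothing.
It fails at once if the gauge presses on the check block with more than 16 N (the spring pressed solid) (contact force between gauge and check_block above 16 N).
It fails at once if a vial or the gauze pack is moved by more than 20 mm (distance of any of vial_needle, small_vial, gauze_pack from where it was at the start of the episode above 0.02 m).
It fails at once if a vial is tipped over (angle between any of vial_needle, small_vial's own z axis and vertical above 0.5 rad).
It also fails if it takes over 51 s, if anything falls off the work surface, if the arm or the gripper's body presses on something with over 40 N, if the wrist force passes 120 N, or if a joint passes its speed limit or range.

## Working session

There is one attempt and no reset: what is moved stays moved. The work goes in short steps, Python scripts to look and compute and a tool call to move; the robot and the scene stay as the last step left them, time stands still between calls to the robot, and variables do not carry over. Pictures are saved under pics/ and viewed, and the job is handed in when it is done.

Besides the shell and the picture viewer there is one more tool, called by a JSON object that holds its "method" and its "body", one argument or row to a line. apply_moves: Moves the arm, as the interface text tells. Its arguments: {"type":"object","properties":{"steps":{"type":"array"}},"required":["steps"]}

```bash
ls; mkdir -p pics; python3 - <<'E'
from bench import telemetry, get_image, workorder, nets, arm
import cv2
print(telemetry.read_state())
for n in("scene","top"):
    p=get_image(n); cv2.imwrite(f"pics/{n}0.png",p["frame"])
    print(n,{k:v for k,v in p.items() if k!="frame"})
    for l in("gauge","check_block","gauge_stand","vial_needle","small_vial","gauze_pack"):
        print(l,[(d["confidence"],d["xyz"]) for d in nets.pinpoint(p,l)])
    print("bore",nets.pinpoint(p,"bore"))
    print("tip",nets.pinpoint(p,"gauge_tip"))
E
```

```text
pics
{'clock': 0.0, 'joints': array([ 1.58560879e+00,  3.85535056e-01,  6.65004782e-03, -5.02811754e-04,
       -1.19398245e+00, -2.58603391e-01]), 'joint_vel': array([ 3.50102297e-05,  8.86383644e-04,  1.72163497e-03, -1.56732671e-04,
       -7.34079730e-05, -1.17015280e-03]), 'joint_efforts': array([ 4.61974814e-04, -3.92287016e+01,  1.88395840e+01,  4.18612674e+00,
       -4.76114845e-03,  9.71474208e-07]), 'position': array([150.71134422, 606.01648667, 252.24341357]), 'ee_rot': array([-6.15806770e-01,  7.87896500e-01, -6.84045882e-04, -8.11837235e-04]), 'contact_force': array([-0.41944147, -0.20390604, -0.2531664 ]), 'wrist_torque': array([ 0.03856855, -0.00348518, -0.00684586]), 'gripper_width': 85.63257877404766}
scene {'fx': 456.5578583691304, 'fy': 456.5578583691304, 'cx': 257.12859311492105, 'cy': 190.77501133478998, 'distortion': array([0.01439866, 0.        , 0.        , 0.        , 0.        ]), 'origin': array([ 227.36524326, -746.90452002,  861.05379163]), 'orientation': array([ 0.90229359, -0.18331378,  0.08764538, -0.38023759]), 'shot': 1}
gauge [(0.88, [417.0, 243.3,
[... 778 characters left out ...]
,  0.       ]), 'origin': array([ 477.17952539,  -40.85191577, 1011.90259141]), 'orientation': array([ 0.70817599, -0.70378354,  0.0299085 , -0.04775959]), 'shot': 2}
gauge [(0.69, [497.6, 109.2, 95.2]), (0.68, [609.7, 39.8, 78.3]), (0.67, [415.5, 246.5, 104.0]), (0.63, [606.3, 123.8, 109.7])]
check_block [(0.76, [489.9, -119.5, -0.7])]
gauge_stand [(0.92, [493.5, 110.2, -0.8]), (0.36, [707.9, -60.4, 1.1])]
vial_needle [(0.51, [694.1, 111.4, 1.4])]
small_vial [(0.59, [707.5, -61.3, -1.5])]
gauze_pack [(0.96, [541.1, -287.5, -1.8])]
bore [{'xyz': [479.6, -95.2, 50.1], 'confidence': 0.88}]
tip [{'xyz': [605.9, 128.1, 2.3], 'confidence': 0.57}, {'xyz': [415.9, 245.1, -2.6], 'confidence': 0.53}]
```

```bash
python3 - <<'E'
import cv2
a=cv2.imread("pics/scene0.png");b=cv2.imread("pics/top0.png")
cv2.imwrite("pics/s1.png",cv2.resize(a,(800,600)));cv2.imwrite("pics/t1.png",cv2.resize(b,(800,600)))
E
```

```text
(no output)
```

View pics/s1.png

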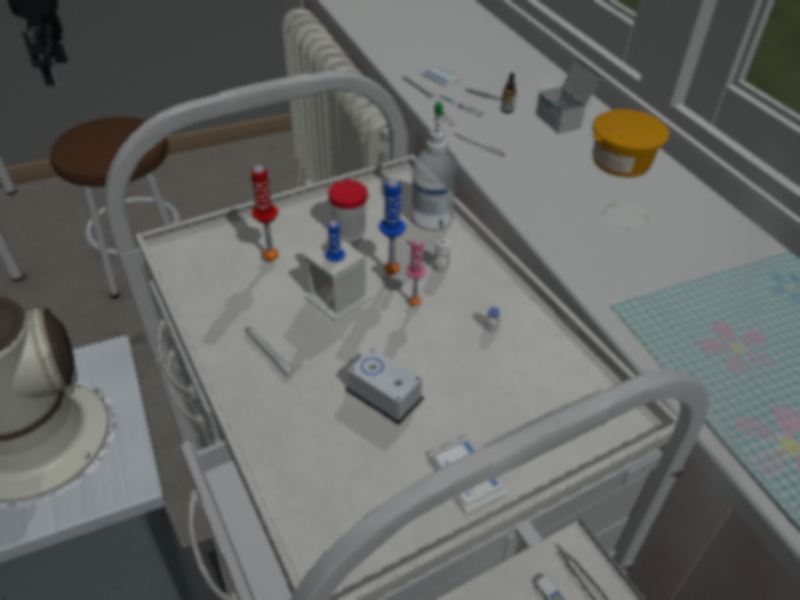

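View pics/t1.png

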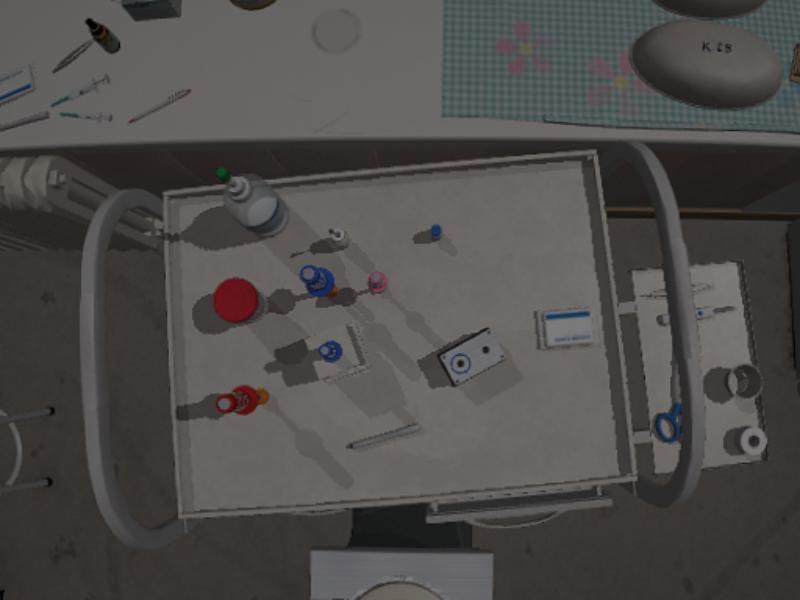

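Four candidates for the gauge show in the 800x600 scene view: red (265,205), pink (416,265), large blue (392,225) and small blue in the white stand (335,240). The small blue one is meant: it isn't pink or red, it's the smaller of the two blues, and it sits in the stand. I'll confirm it with crops and measure the ring and handle.

```bash
cat > h.py <<'E'
import numpy as np,cv2
from scipy.spatial.transform import Rotation as R
def cam(p):
    K=np.array([[p["fx"],0,p["cx"]],[0,p["fy"],p["cy"]],[0,0,1.]])
    return K,np.array(p["distortion"]),R.from_quat(p["orientation"]).as_matrix(),np.array(p["origin"])
def ray(p,uv):
    K,d,M,o=cam(p); n=cv2.undistortPoints(np.array([[uv]],float),K,d)[0,0]
    return o,M@np.array([n[0],n[1],1])
def atz(p,uv,z):
    o,r=ray(p,uv); return o+r*(z-o[2])/r[2]
def proj(p,X):
    K,d,M,o=cam(p); Xc=(np.atleast_2d(X)-o)@M
    return cv2.projectPoints(Xc.astype(float),np.zeros(3),np.zeros(3),K,d)[0][:,0]
def tri(ps,uvs):
    A=np.zeros((3,3));b=np.zeros(3)
    for p,uv in zip(ps,uvs):
        o,r=ray(p,uv); r/=np.linalg.norm(r);Q=np.eye(3)-np.outer(r,r);A+=Q;b+=Q@o
    return np.linalg.solve(A,b)
E
python3 - <<'E'
from h import *
from bench import get_image,nets
t=get_image("top");s=get_image("scene")
for n,p,c in(("top",t,[(211,224),(300,232)]),("scene",s,[(214,165),(243,240)])):
    f=p["frame"];hsv=cv2.cvtColor(f,cv2.COLOR_BGR2HSV)
    m=((hsv[...,0]>105)&(hsv[...,0]<128)&(hsv[...,1]>90)).astype(np.uint8)
    k,l,st,ce=cv2.connectedComponentsWithStats(m)
    for i in range(1,k):
        if st[i,4]>5: print(n,st[i],ce[i].round(1))
    w=[cv2.resize(f[y-35:y+35,x-35:x+35],(400,400),interpolation=cv2.INTER_CUBIC) for x,y in c]
    cv2.imwrite(f"pics/crop_{n}.png",np.hstack(w))
E
```

```text
top [13 54  7  4 10] [16.2 55.4]
top [276 144   7   7  39] [278.6 147. ]
top [190 170  23  20 248] [202.5 179.6]
top [349 199  28   6  71] [362.9 201.5]
top [447 199   2   3   6] [447.5 200. ]
top [204 218  15  14 119] [211.8 224.4]
top [289 226  12   6  17] [293.8 228.1]
top [289 233  12   6  19] [294.1 236.2]
top [420 258  17  25 153] [428.6 269.9]
scene [242 116  17  35 362] [250.2 134.1]
scene [273 122  12   2  22] [278.8 122.5]
scene [208 143  13  24 181] [213.8 156.2]
scene [314 198   5   4  17] [315.9 199.4]
scene [298 284   4   5  10] [299.5 285.7]
```

```bash
sleep 0
```

```text
(no output)
```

View pics/crop_top.png

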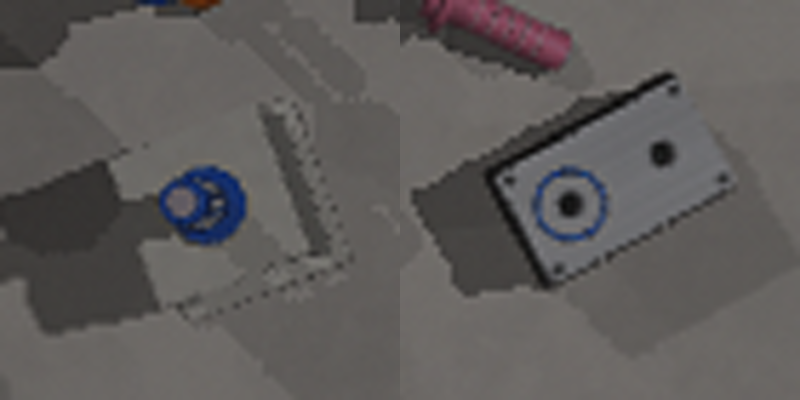

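View pics/crop_scene.png

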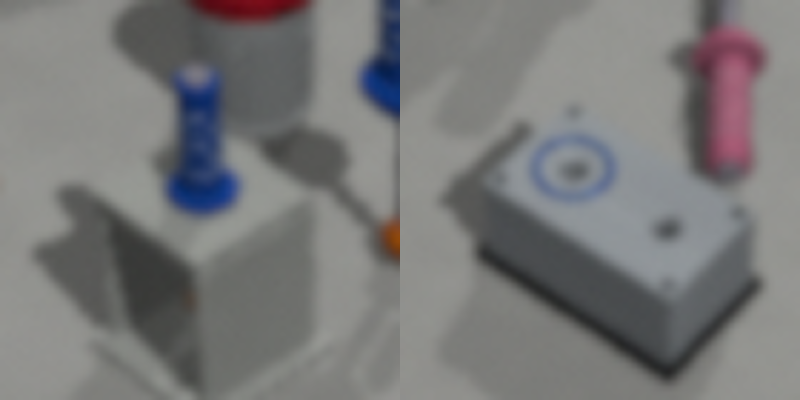

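The crops confirm the target: small blue gauge in the stand at scene (214,156), with the blue ring at top (294,232). The pink gauge seems to have moved since the first picture, so I'll look again.

```bash
python3 - <<'E'
from h import *
from bench import get_image,nets,telemetry
print(telemetry.read_state()["clock"])
t=get_image("top");s=get_image("scene")
a=t["frame"][100:290,130:380]; b=s["frame"][80:270,130:380]
cv2.imwrite("pics/full2.png",np.vstack([cv2.resize(x,(394,300),interpolation=cv2.INTER_CUBIC) for x in (a,b)]))
E
```

```text
1.0
```

View pics/full2.png

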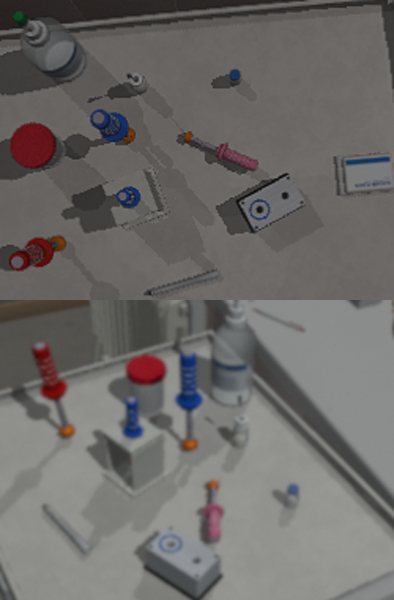

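The pink look-alike fell over by itself during the first second and now lies next to the block's far end, with its handle at about scene crop (213,520). It's lower than the block, so it's not in the way. Next I'll measure the gauge axis and bore precisely.

```bash
python3 - <<'E'
from h import *
from bench import get_image,nets,telemetry
from scipy.optimize import minimize
t=get_image("top");s=get_image("scene")
# gauge: silhouette IoU, 8x supersampled
th=np.linspace(0,2*np.pi,40,endpoint=False)
def circ(x,y,r,z): return np.c_[x+r*np.cos(th),y+r*np.sin(th),np.full(40,z)]
S=8
def render(p,x,y,win):
    x0,y0,w,h=win; im=np.zeros((h*S,w*S),np.uint8)
    for r,a,b in((10,100,160),(17,95,100)):
        q=np.vstack([proj(p,circ(x,y,r,a)),proj(p,circ(x,y,r,b))])
        q=((q-[x0,y0]+.5)*S).astype(np.float32)
        cv2.fillConvexPoly(im,cv2.convexHull(q).astype(int),1)
    return im
wins={"t":(190,205,45,45),"s":(195,130,40,50)}
def mask(p,win):
    m=nets.outline_of(p,"gauge")
    x0,y0,w,h=win
    best=None
    for d in m:
        k=d["pixels"][y0:y0+h,x0:x0+w]
        if best is None or k.sum()>best.sum():best=k
    return best
ms={}
for n,p in(("t",t),("s",s)):
    m=mask(p,wins[n]).astype(np.uint8); ys,xs=np.nonzero(m)
    print(n,m.sum(),xs.mean()+wins[n][0],ys.mean()+wins[n][1])
    ms[n]=cv2.resize(m,None,fx=S,fy=S,interpolation=cv2.INTER_NEAREST)
def iou(n,p,v):
    r=render(p,*v,wins[n]); return (r&ms[n]).sum()/(r|ms[n]).sum()
for nm,f in(("t",lambda v:-iou("t",t,v)),("s",lambda v:-iou("s",s,v)),("both",lambda v:-iou("t",t,v)-iou("s",s,v))):
    o=minimize(f,[497,109],method="Nelder-Mead",options=dict(initial_simplex=[[490,105],[503,107],[497,116]]))
    print(nm,o.x.round(1),o.fun)
# ring
for n,p,g in(("top",t,(294.,232.)),("scene",s,(239,236))):
    f=p["frame"];hsv=cv2.cvtColor(f,cv2.COLOR_BGR2HSV).astype(int)
    b=f[...,0].astype(int)-f[...,2]
    x0,y0=int(g[0])-14,int(g[1])-14
    w=b[y0:y0+29,x0:x0+29]; ys,xs=np.nonzero(w>30)
    wt=np.c_[xs+x0,ys+y0].astype(np.float32)
    X=np.array([atz(p,q,50) for q in wt])
    # circle fit
    A=np.c_[2*X[:,:2],np.ones(len(X))];c=np.linalg.lstsq(A,(X[:,:2]**2).sum(1),rcond=None)[0]
    print(n,len(wt),"ring",c[:2],"r",np.sqrt(c[2]+c[0]**2+c[1]**2))
    gr=f.sum(2).astype(float)
    pp=proj(p,[[c[0],c[1],50]])[0];xi,yi=int(round(pp[0])),int(round(pp[1]))
    k=gr[yi-4:yi+5,xi-4:xi+5];w=np.clip(np.median(k)-60-k,0,None)
    yy,xx=np.mgrid[yi-4:yi+5,xi-4:xi+5]
    uv=((xx*w).sum()/w.sum(),(yy*w).sum()/w.sum());print(" hole",uv,atz(p,uv,50))
E
```

```text
t 148 211.21621621621622 224.71621621621622
s 240 213.75416666666666 154.7625
t [494.2 111.1] -0.9006502199273284
s [494.  109.6] -0.9084394904458599
both [494.1 110.5] -1.7959325304574296
top 39 ring [476.9178474  -97.79569535] r 15.291642530916187
 hole (np.float64(294.15736217725055), np.float64(232.0844382414515)) [477.37620038 -97.07223042  50.        ]
scene 55 ring [475.71825963 -99.43473946] r 15.46024109816719
 hole (np.float64(238.34722222222223), np.float64(234.52083333333334)) [ 475.99279915 -101.58519755   50.        ]
```

```bash
cat >> h.py <<'E'
def shift(target, pos=None):
    from bench import telemetry
    st=telemetry.read_state(); M=R.from_quat(st["ee_rot"]).as_matrix()
    return ((M.T@(np.array(target)-(st["position"] if pos is None else np.array(pos))))/10).round(2)
E
python3 - <<'E'
from h import *
from bench import telemetry
st=telemetry.read_state();M=R.from_quat(st["ee_rot"]).as_matrix();print(M.round(3),st["clock"],st["position"])
c=[150.8,606.5,253.3]
print(shift([494.1,110.5,270],c),shift([494.1,110.5,205],c))
E
```

```text
[[-0.241 -0.97  -0.   ]
 [-0.97   0.241 -0.   ]
 [ 0.     0.    -1.   ]] 1.3 [150.84581407 606.49171614 253.28589991]
[ 39.85 -45.29  -1.67] [ 39.85 -45.29   4.83]
```

{"method": "apply_moves", "body": {
  "steps": [
    {"hand": 0.8, "xyz": [0, 0, -3.5], "delta_rot": [0, 0, 0]},
    {"hand": 0.8, "xyz": [39.85, -45.3, -3.5], "delta_rot": [0, 0, 0]},
    {"hand": 0.8, "xyz": [39.85, -45.3, -3.5], "delta_rot": [0, 0, 0]},
    {"hand": 0.8, "xyz": [39.85, -45.3, -3.5], "delta_rot": [0, 0, 0]},
    {"hand": 0.8, "xyz": [39.85, -45.3, -3.5], "delta_rot": [0, 0, 0]},
    {"hand": 0.8, "xyz": [39.85, -45.3, -3.5], "delta_rot": [0, 0, 0]},
    {"hand": 0.8, "xyz": [39.85, -45.3, -3.5], "delta_rot": [0, 0, 0]},
    {"hand": 0.8, "xyz": [39.85, -45.3, -3.5], "delta_rot": [0, 0, 0]},
    {"hand": 0.8, "xyz": [39.85, -45.3, -3.5], "delta_rot": [0, 0, 0]},
    {"hand": 0.8, "xyz": [39.85, -45.3, -3.5], "delta_rot": [0, 0, 0]},
    {"hand": 0.8, "xyz": [39.85, -45.3, -3.5], "delta_rot": [0, 0, 0]},
    {"hand": 0.8, "xyz": [39.85, -45.3, -3.5], "delta_rot": [0, 0, 0]}
  ]
}}

```text
clock: 2.3
position: [412.4, 227.8, 288.8]
ee_rot: [-0.616, 0.788, 0.0, 0.001]
contact_force: [1.0, 0.3, 0.7]
gripper_width: 68.4
```

{"method": "apply_moves", "body": {
  "steps": [
    {"hand": 0.8, "xyz": [0, 0, 0], "delta_rot": [0, 0, 0]},
    {"hand": 0.8, "xyz": [0, 0, 0], "delta_rot": [0, 0, 0]}
  ]
}}

```text
clock: 2.47
position: [412.7, 227.8, 288.4]
ee_rot: [-0.614, 0.789, 0.0, 0.0]
contact_force: [-0.1, 1.3, 0.2]
gripper_width: 68.3
```

```bash
python3 - <<'E'
from h import *
from bench import telemetry
st=telemetry.read_state();print(st["position"],st["clock"],R.from_quat(st["ee_rot"]).as_matrix().round(3))
print(shift([494.1,110.5,288]),shift([494.1,110.5,205]))
E
```

```text
[412.65986441 227.77850026 288.44520471] 2.4667 [[-0.246 -0.969  0.   ]
 [-0.969  0.246  0.   ]
 [-0.    -0.    -1.   ]]
[  9.36 -10.78   0.04] [  9.37 -10.78   8.34]
```

{"method": "apply_moves", "body": {
  "steps": [
    {"hand": 0.8, "xyz": [9.35, -10.8, 0], "delta_rot": [0, 0, 0]},
    {"hand": 0.8, "xyz": [9.35, -10.8, 0], "delta_rot": [0, 0, 0]},
    {"hand": 0.8, "xyz": [9.35, -10.8, 0], "delta_rot": [0, 0, 0]},
    {"hand": 0.8, "xyz": [9.35, -10.8, 0], "delta_rot": [0, 0, 0]},
    {"hand": 0.8, "xyz": [9.35, -10.8, 8.3], "delta_rot": [0, 0, 0]},
    {"hand": 0.8, "xyz": [9.35, -10.8, 8.3], "delta_rot": [0, 0, 0]},
    {"hand": 0.8, "xyz": [9.35, -10.8, 8.3], "delta_rot": [0, 0, 0]},
    {"hand": 0.8, "xyz": [9.35, -10.8, 8.3], "delta_rot": [0, 0, 0]},
    {"hand": 0.8, "xyz": [9.35, -10.8, 8.3], "delta_rot": [0, 0, 0]}
  ]
}}

```text
clock: 3.22
position: [495.2, 114.3, 207.5]
ee_rot: [-0.617, 0.787, -0.001, 0.001]
contact_force: [0.7, 0.1, 1.5]
gripper_width: 68.3
```

```bash
python3 - <<'E'
from h import *
from bench import telemetry,get_image
st=telemetry.read_state();print(st["position"],st["clock"],R.from_quat(st["ee_rot"]).as_matrix().round(3))
print(shift([494.1,110.5,205]),shift([494.1,110.5,135]))
t=get_image("top");s=get_image("scene")
a=t["frame"][170:290,140:300]; b=s["frame"][90:210,140:300]
cv2.imwrite("pics/app.png",np.vstack([cv2.resize(x,(400,300),interpolation=cv2.INTER_CUBIC) for x in (a,b)]))
E
```

```text
[495.24853425 114.33076439 207.46120252] 3.2167 [[-0.239 -0.971  0.003]
 [-0.971  0.239  0.   ]
 [-0.001 -0.003 -1.   ]]
[0.4  0.02 0.25] [0.41 0.04 7.25]
```

View pics/app.png

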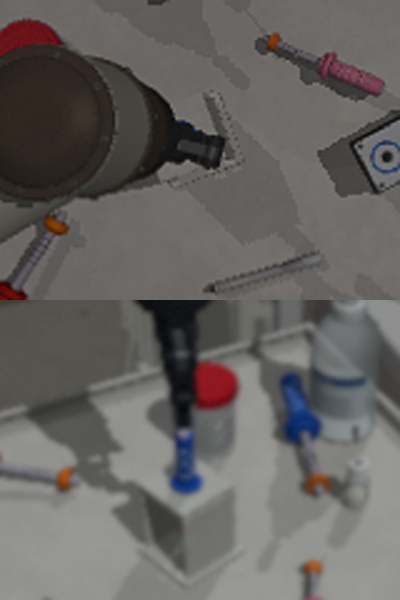

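```bash
python3 - <<'E'
from h import *
from bench import telemetry,get_image
get_image("top")
st=telemetry.read_state();print(st["position"],st["clock"])
print(shift([494.1,110.5,205]),shift([494.1,110.5,135]))
E
```

```text
[495.20219546 114.13286376 207.95549426] 3.3667
[0.38 0.02 0.29] [0.4  0.05 7.29]
```

{"method": "apply_moves", "body": {
  "steps": [
    {"hand": 0.8, "xyz": [0.4, 0.04, 0.2], "delta_rot": [0, 0, 0]},
    {"hand": 0.8, "xyz": [0.4, 0.04, 2.5], "delta_rot": [0, 0, 0]},
    {"hand": 0.8, "xyz": [0.4, 0.04, 5], "delta_rot": [0, 0, 0]},
    {"hand": 0.8, "xyz": [0.4, 0.04, 7.2], "delta_rot": [0, 0, 0]},
    {"hand": 0.8, "xyz": [0.4, 0.04, 7.2], "delta_rot": [0, 0, 0]},
    {"hand": 0.8, "xyz": [0.4, 0.04, 7.2], "delta_rot": [0, 0, 0]}
  ]
}}

```text
clock: 3.87
position: [492.6, 108.8, 133.5]
ee_rot: [-0.616, 0.788, -0.0, -0.001]
contact_force: [-0.3, 1.0, 0.3]
gripper_width: 68.2
```

```bash
python3 - <<'E'
from h import *
from bench import telemetry,get_image
s=get_image("scene")
st=telemetry.read_state();print(st["position"],st["clock"],st["contact_force"])
print(shift([494.1,110.5,135]))
cv2.imwrite("pics/app2.png",cv2.resize(s["frame"][90:210,140:300],(640,480),interpolation=cv2.INTER_CUBIC))
E
```

```text
[493.44575452 109.33693571 134.58728791] 3.9167 [-0.63382458  0.80379731  0.9255783 ]
[-0.13 -0.04 -0.04]
```

View pics/app2.png

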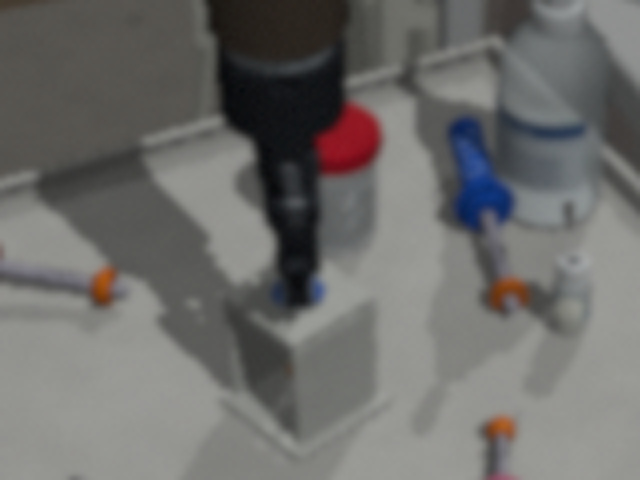

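The jaws straddle the handle just above the flange (scene crop 297,285), so I'll close.

{"method": "apply_moves", "body": {
  "steps": [
    {"hand": 0.4, "xyz": [-0.1, 0, 0], "delta_rot": [0, 0, 0]},
    {"hand": 0.3, "xyz": [-0.1, 0, 0], "delta_rot": [0, 0, 0]},
    {"hand": 0.2, "xyz": [-0.1, 0, 0], "delta_rot": [0, 0, 0]},
    {"hand": 0.0, "xyz": [-0.1, 0, 0], "delta_rot": [0, 0, 0]},
    {"hand": 0.0, "xyz": [-0.1, 0, 0], "delta_rot": [0, 0, 0]},
    {"hand": 0.0, "xyz": [-0.1, 0, 0], "delta_rot": [0, 0, 0]},
    {"hand": 0.0, "xyz": [-0.1, 0, 0], "delta_rot": [0, 0, 0]},
    {"hand": 0.0, "xyz": [-0.1, 0, 0], "delta_rot": [0, 0, 0]}
  ]
}}

```text
clock: 4.58
position: [493.4, 110.4, 134.3]
ee_rot: [-0.616, 0.788, -0.0, 0.001]
contact_force: [-1.9, 0.7, 5.1]
gripper_width: 18.5
```

```bash
python3 - <<'E'
from h import *
from bench import telemetry,get_image
P=[]
for i in range(3):
    s=get_image("scene"); st=telemetry.read_state();P.append(np.r_[st["position"],st["contact_force"],st["gripper_width"]])
print(np.round(P,2))
E
```

```text
[[493.36 110.34 134.31  -1.41   1.5    5.96  18.94]
 [493.37 110.36 134.32  -1.74   1.34   6.38  18.59]
 [493.38 110.38 134.32  -2.21   1.25   6.96  18.54]]
```

{"method": "apply_moves", "body": {
  "steps": [
    {"hand": 0, "xyz": [0, 0, -0.4], "delta_rot": [0, 0, 0]},
    {"hand": 0, "xyz": [0, 0, -1.2], "delta_rot": [0, 0, 0]},
    {"hand": 0, "xyz": [0, 0, -2.4], "delta_rot": [0, 0, 0]},
    {"hand": 0, "xyz": [0, 0, -4], "delta_rot": [0, 0, 0]},
    {"hand": 0, "xyz": [0, 0, -6], "delta_rot": [0, 0, 0]},
    {"hand": 0, "xyz": [0, 0, -8], "delta_rot": [0, 0, 0]},
    {"hand": 0, "xyz": [0, 0, -9.5], "delta_rot": [0, 0, 0]},
    {"hand": 0, "xyz": [0, 0, -10.5], "delta_rot": [0, 0, 0]},
    {"hand": 0, "xyz": [0, 0, -10.5], "delta_rot": [0, 0, 0]},
    {"hand": 0, "xyz": [0, 0, -10.5], "delta_rot": [0, 0, 0]}
  ]
}}

```text
clock: 5.57
position: [492.5, 110.0, 238.2]
ee_rot: [-0.616, 0.788, 0.0, -0.0]
contact_force: [-0.2, -0.3, -1.0]
gripper_width: 18.7
```

```bash
python3 - <<'E'
from h import *
from bench import telemetry,get_image
P=[]
for i in range(2):
    s=get_image("scene"); st=telemetry.read_state();P.append(np.r_[st["position"],st["contact_force"],st["gripper_width"]])
print(np.round(P,2),st["clock"],R.from_quat(st["ee_rot"]).as_matrix().round(3))
b=np.mean(P,0)[:3]
print(shift([476.5,-98.3,240],b))
cv2.imwrite("pics/lift.png",cv2.resize(s["frame"][60:210,140:340],(800,600),interpolation=cv2.INTER_CUBIC))
E
```

```text
[[ 4.9212e+02  1.0980e+02  2.3736e+02 -1.1600e+00 -8.8000e-01 -9.7000e-01
   1.8520e+01]
 [ 4.9203e+02  1.0970e+02  2.3701e+02 -1.0000e-02 -3.3000e-01 -1.3900e+00
   1.8890e+01]] 5.6667 [[-0.242 -0.97  -0.003]
 [-0.97   0.242 -0.001]
 [ 0.002  0.002 -1.   ]]
[20.56 -3.52 -0.26]
```

View pics/lift.png

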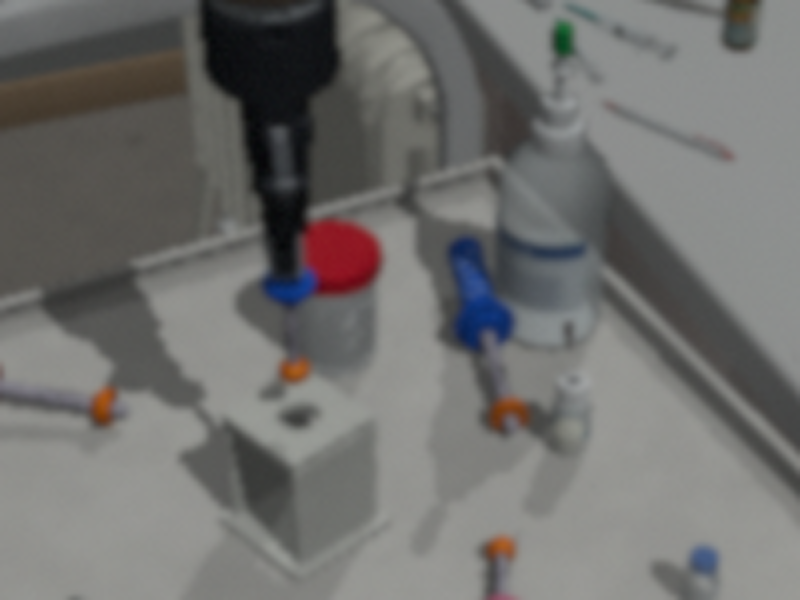

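{"method": "apply_moves", "body": {
  "steps": [
    {"hand": 0, "xyz": [1, -0.15, -0.2], "delta_rot": [0, 0, 0]},
    {"hand": 0, "xyz": [3, -0.5, -0.2], "delta_rot": [0, 0, 0]},
    {"hand": 0, "xyz": [5.5, -0.95, -0.2], "delta_rot": [0, 0, 0]},
    {"hand": 0, "xyz": [8, -1.4, -0.2], "delta_rot": [0, 0, 0]},
    {"hand": 0, "xyz": [10.5, -1.8, -0.2], "delta_rot": [0, 0, 0]},
    {"hand": 0, "xyz": [13, -2.2, -0.2], "delta_rot": [0, 0, 0]},
    {"hand": 0, "xyz": [15.5, -2.65, -0.2], "delta_rot": [0, 0, 0]},
    {"hand": 0, "xyz": [17.8, -3.05, -0.2], "delta_rot": [0, 0, 0]},
    {"hand": 0, "xyz": [19.5, -3.35, -0.2], "delta_rot": [0, 0, 0]},
    {"hand": 0, "xyz": [20.5, -3.5, -0.2], "delta_rot": [0, 0, 0]},
    {"hand": 0, "xyz": [20.5, -3.5, -0.2], "delta_rot": [0, 0, 0]},
    {"hand": 0, "xyz": [20.5, -3.5, -0.2], "delta_rot": [0, 0, 0]}
  ]
}}

```text
clock: 6.67
position: [477.0, -97.8, 239.9]
ee_rot: [-0.615, 0.788, 0.0, -0.0]
contact_force: [0.3, -0.2, -0.4]
gripper_width: 18.7
```

```bash
python3 - <<'E'
from h import *
from bench import telemetry,get_image,nets
P=[]
s=get_image("scene");t=get_image("top")
for p in(s,t):
    print([(nets.pinpoint(p,l)[:2]) for l in("gauge_tip","bore","gauge")])
    st=telemetry.read_state();P.append(np.r_[st["position"],st["contact_force"],st["gripper_width"]])
print(np.round(P,2),st["clock"],R.from_quat(st["ee_rot"]).as_matrix().round(3))
a=cv2.resize(s["frame"][110:290,180:340],(533,600),interpolation=cv2.INTER_CUBIC)
cv2.imwrite("pics/ov_s.png",a)
cv2.imwrite("pics/ov_t.png",cv2.resize(t["frame"][160:280,220:380],(640,480),interpolation=cv2.INTER_CUBIC))
np.save("pics/s.npy",s["frame"])
E
```

```text
[[{'xyz': [610.4, 36.4, 8.9], 'confidence': 0.59}, {'xyz': [478.0, -97.6, 127.6], 'confidence': 0.55}], [{'xyz': [476.3, -96.6, 49.0], 'confidence': 0.81}], [{'xyz': [574.2, -30.8, 17.6], 'confidence': 0.87}, {'xyz': [683.7, 232.8, 23.6], 'confidence': 0.8}]]
[[{'xyz': [659.6, 126.2, 12.4], 'confidence': 0.71}, {'xyz': [609.5, 34.5, 7.7], 'confidence': 0.56}], [], [{'xyz': [679.2, 227.7, 24.7], 'confidence': 0.94}, {'xyz': [325.9, 305.3, 22.6], 'confidence': 0.93}]]
[[ 4.7743e+02 -9.6660e+01  2.4029e+02 -1.7000e-01 -6.3000e-01 -1.3300e+00
   1.8800e+01]
 [ 4.7742e+02 -9.6860e+01  2.4035e+02  0.0000e+00 -1.3000e-01 -1.0800e+00
   1.8080e+01]] 7.0667 [[-0.241 -0.971  0.   ]
 [-0.971  0.241  0.   ]
 [-0.    -0.    -1.   ]]
```

View pics/ov_s.png

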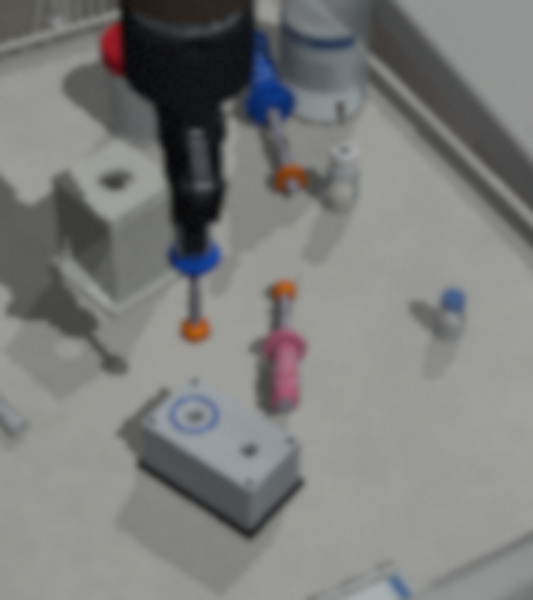

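View pics/ov_t.png

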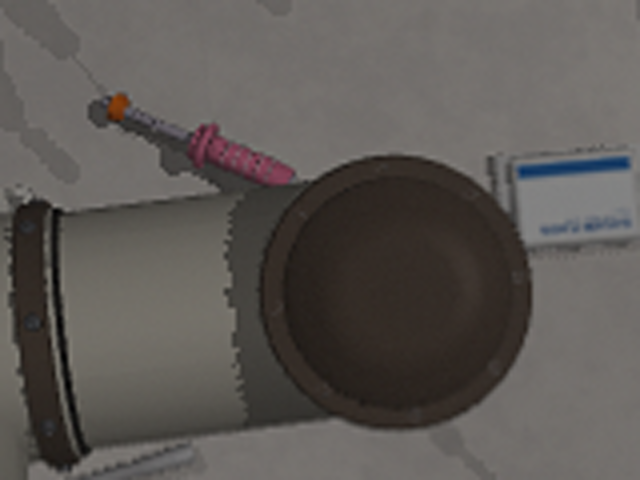

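Gauge held upright with its tip (scene crop 195,338) directly over the blue ring (195,413). I'll lower it to just above the mouth and check alignment.

{"method": "apply_moves", "body": {
  "steps": [
    {"hand": 0, "xyz": [0.1, 0, 1], "delta_rot": [0, 0, 0]},
    {"hand": 0, "xyz": [0.1, 0, 2.5], "delta_rot": [0, 0, 0]},
    {"hand": 0, "xyz": [0.1, 0, 4], "delta_rot": [0, 0, 0]},
    {"hand": 0, "xyz": [0.1, 0, 5.3], "delta_rot": [0, 0, 0]},
    {"hand": 0, "xyz": [0.1, 0, 6.2], "delta_rot": [0, 0, 0]},
    {"hand": 0, "xyz": [0.1, 0, 6.5], "delta_rot": [0, 0, 0]},
    {"hand": 0, "xyz": [0.1, 0, 6.5], "delta_rot": [0, 0, 0]},
    {"hand": 0, "xyz": [0.1, 0, 6.5], "delta_rot": [0, 0, 0]}
  ]
}}

```text
clock: 7.73
position: [477.5, -98.3, 175.6]
ee_rot: [-0.616, 0.788, -0.0, 0.0]
contact_force: [-0.6, -1.1, -0.4]
gripper_width: 18.4
```

```bash
python3 - <<'E'
from h import *
from bench import telemetry,get_image,nets
P=[]
for i in range(3):
    s=get_image("scene")
    st=telemetry.read_state();P.append(np.r_[st["position"],st["contact_force"]])
print(np.round(P,2),st["clock"])
x,y,z=np.mean(P,0)[:3]
# projected expectation: gauge axis under TCP
for zz in(z-115.5,z-115.5+11,z-39.5-0): print(zz,proj(s,[[x,y,zz]]))
print("bore",proj(s,[[476.5,-98.3,50]]))
hsv=cv2.cvtColor(s["frame"],cv2.COLOR_BGR2HSV).astype(int);h,sa=hsv[...,0],hsv[...,1]
for nm,m in(("orange",(h<18)&(h>4)&(sa>130)),("blue",(h>105)&(h<128)&(sa>90))):
    k,l,stt,ce=cv2.connectedComponentsWithStats(m.astype(np.uint8))
    for i in range(1,k):
        if stt[i,4]>5 and 215<ce[i][0]<265 and 170<ce[i][1]<260: print(nm,stt[i],ce[i])
cv2.imwrite("pics/pre.png",cv2.resize(s["frame"][180:255,200:290],(720,600),interpolation=cv2.INTER_CUBIC))
E
```

```text
[[ 4.7765e+02 -9.8310e+01  1.7592e+02  7.2000e-01  6.0000e-02 -6.0000e-01]
 [ 4.7771e+02 -9.8290e+01  1.7609e+02 -2.7000e-01  3.9000e-01 -1.2800e+00]
 [ 4.7762e+02 -9.8280e+01  1.7609e+02 -3.0000e-01  3.5000e-01 -1.2600e+00]] 7.8833
60.53515282697359 [[238.44662766 230.33224569]]
71.53515282697359 [[238.40045373 227.17711631]]
136.5351528269736 [[238.11267054 207.55310672]]
bore [[238.02676956 233.45952839]]
orange [262 195   6   4  20] [264.55 196.35]
orange [235 226   8   5  30] [238.56666667 228.16666667]
blue [233 204  13  10  83] [239.30120482 208.95180723]
```

View pics/pre.png

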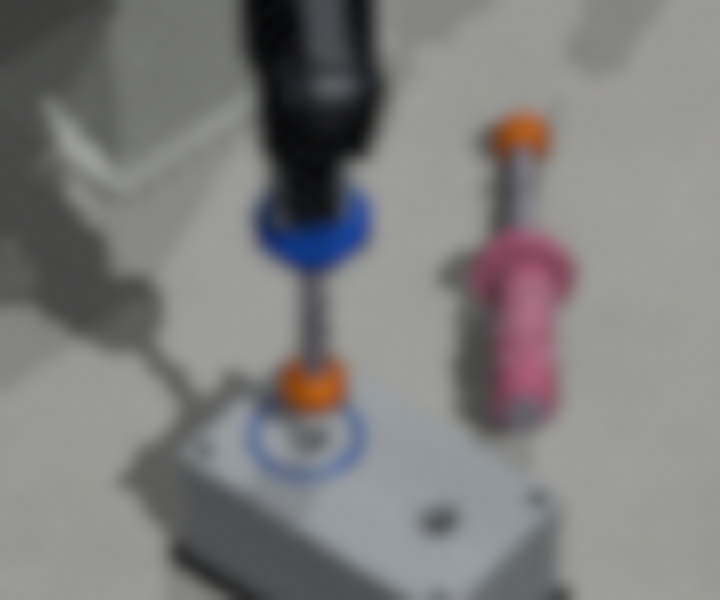

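{"method": "apply_moves", "body": {
  "steps": [
    {"hand": 0, "xyz": [0.07, 0.17, 0], "delta_rot": [0, 0, 0]},
    {"hand": 0, "xyz": [0.07, 0.17, 0.2], "delta_rot": [0, 0, 0]},
    {"hand": 0, "xyz": [0.07, 0.17, 0.4], "delta_rot": [0, 0, 0]},
    {"hand": 0, "xyz": [0.07, 0.17, 0.6], "delta_rot": [0, 0, 0]},
    {"hand": 0, "xyz": [0.07, 0.17, 0.8], "delta_rot": [0, 0, 0]},
    {"hand": 0, "xyz": [0.07, 0.17, 1.0], "delta_rot": [0, 0, 0]},
    {"hand": 0, "xyz": [0.07, 0.17, 1.2], "delta_rot": [0, 0, 0]},
    {"hand": 0, "xyz": [0.07, 0.17, 1.3], "delta_rot": [0, 0, 0]},
    {"hand": 0, "xyz": [0.07, 0.17, 1.4], "delta_rot": [0, 0, 0]},
    {"hand": 0, "xyz": [0.07, 0.17, 1.4], "delta_rot": [0, 0, 0]}
  ]
}}

```text
clock: 8.72
position: [475.2, -98.6, 161.1]
ee_rot: [-0.616, 0.788, 0.0, -0.0]
contact_force: [0.5, -0.1, -1.3]
gripper_width: 18.6
```

```bash
cat > look.py <<'E'
import sys
from h import *
from bench import telemetry,get_image
P=[]
for i in range(3):
    s=get_image("scene")
    st=telemetry.read_state();P.append(np.r_[st["position"],st["contact_force"],st["wrist_torque"]*10])
print(np.round(P,2),st["clock"],st["gripper_width"])
print("tilt",R.from_quat(st["ee_rot"]).as_matrix()[:,2].round(4))
if len(sys.argv)>1:
    cv2.imwrite(f"pics/{sys.argv[1]}.png",cv2.resize(s["frame"][180:255,200:290],(720,600),interpolation=cv2.INTER_CUBIC))
E
python3 look.py in1
```

```text
[[ 4.7525e+02 -9.8570e+01  1.6122e+02  3.1000e-01  1.9000e-01 -1.9800e+00
  -1.9000e-01  1.3000e-01  5.2000e-01]
 [ 4.7532e+02 -9.8600e+01  1.6133e+02 -1.8000e-01  5.0000e-02 -1.1500e+00
  -6.0000e-02  4.8000e-01 -5.0000e-02]
 [ 4.7535e+02 -9.8570e+01  1.6138e+02 -2.9000e-01 -3.0000e-02 -1.4000e-01
  -3.3000e-01 -8.0000e-02 -1.6000e-01]] 8.8667 18.55949612146314
tilt [ 2.e-04 -0.e+00 -1.e+00]
```

View pics/in1.png

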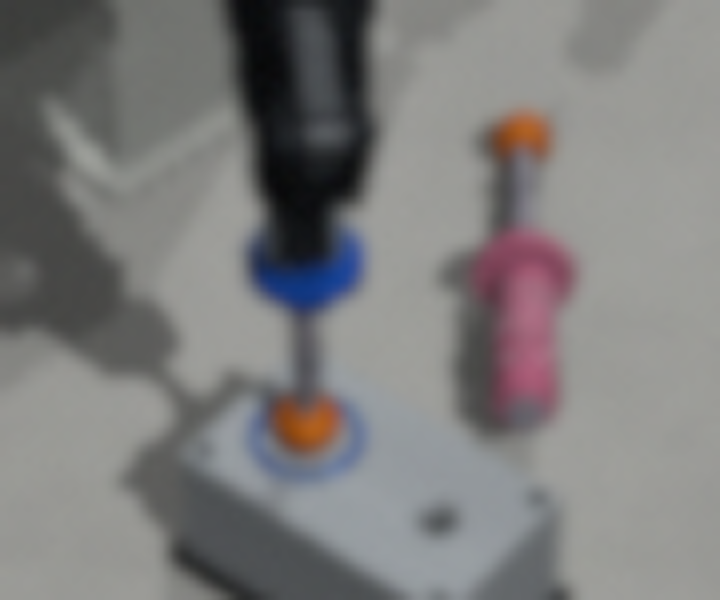

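The rod is entering the ring on axis (stop at 306, ring centre at 307) with no side force, so I'll go on down slowly.

{"method": "apply_moves", "body": {
  "steps": [
    {"hand": 0, "xyz": [0, 0, 0.12], "delta_rot": [0, 0, 0]},
    {"hand": 0, "xyz": [0, 0, 0.24], "delta_rot": [0, 0, 0]},
    {"hand": 0, "xyz": [0, 0, 0.36], "delta_rot": [0, 0, 0]},
    {"hand": 0, "xyz": [0, 0, 0.48], "delta_rot": [0, 0, 0]},
    {"hand": 0, "xyz": [0, 0, 0.6], "delta_rot": [0, 0, 0]},
    {"hand": 0, "xyz": [0, 0, 0.72], "delta_rot": [0, 0, 0]},
    {"hand": 0, "xyz": [0, 0, 0.84], "delta_rot": [0, 0, 0]},
    {"hand": 0, "xyz": [0, 0, 0.96], "delta_rot": [0, 0, 0]},
    {"hand": 0, "xyz": [0, 0, 1.08], "delta_rot": [0, 0, 0]},
    {"hand": 0, "xyz": [0, 0, 1.2], "delta_rot": [0, 0, 0]}
  ]
}}

```text
clock: 9.7
position: [475.3, -98.6, 149.2]
ee_rot: [-0.616, 0.788, -0.0, 0.0]
contact_force: [-0.0, -0.5, 0.8]
gripper_width: 18.8
```

```bash
python3 look.py
```

```text
[[ 4.7522e+02 -9.8590e+01  1.4900e+02  1.4000e-01 -1.2400e+00  2.9000e-01
   2.0000e-02 -9.7000e-01 -1.8000e-01]
 [ 4.7523e+02 -9.8560e+01  1.4905e+02 -2.9000e-01 -4.6000e-01 -1.3400e+00
   8.0000e-02 -2.1000e-01  1.8000e-01]
 [ 4.7516e+02 -9.8580e+01  1.4906e+02  4.0000e-01  6.4000e-01 -2.0700e+00
  -2.0000e-02  8.0000e-02  2.1000e-01]] 9.85 18.794160899165576
tilt [-4.e-04  0.e+00 -1.e+00]
```

{"method": "apply_moves", "body": {
  "steps": [
    {"hand": 0, "xyz": [0, 0, 0.1], "delta_rot": [0, 0, 0]},
    {"hand": 0, "xyz": [0, 0, 0.2], "delta_rot": [0, 0, 0]},
    {"hand": 0, "xyz": [0, 0, 0.3], "delta_rot": [0, 0, 0]},
    {"hand": 0, "xyz": [0, 0, 0.3], "delta_rot": [0, 0, 0]}
  ]
}}

```text
clock: 10.18
position: [475.2, -98.6, 146.1]
ee_rot: [-0.616, 0.788, 0.0, -0.0]
contact_force: [0.7, 0.5, -1.5]
gripper_width: 18.9
```

```bash
python3 look.py
```

```text
[[ 4.7520e+02 -9.8580e+01  1.4613e+02 -1.3000e-01 -2.1000e-01 -2.0000e-01
   6.0000e-02  6.0000e-02  2.4000e-01]
 [ 4.7519e+02 -9.8580e+01  1.4614e+02 -5.8000e-01 -2.5000e-01 -1.0900e+00
   5.0000e-02 -3.3000e-01 -2.2000e-01]
 [ 4.7517e+02 -9.8570e+01  1.4615e+02  4.8000e-01  7.0000e-02 -1.0600e+00
  -4.2000e-01  1.7000e-01 -4.0000e-01]] 10.3333 18.34457697389724
tilt [-3.e-04  0.e+00 -1.e+00]
```

{"method": "apply_moves", "body": {
  "steps": [
    {"hand": 0, "xyz": [0, 0, 0.1], "delta_rot": [0, 0, 0]},
    {"hand": 0, "xyz": [0, 0, 0.2], "delta_rot": [0, 0, 0]},
    {"hand": 0, "xyz": [0, 0, 0.2], "delta_rot": [0, 0, 0]}
  ]
}}

```text
clock: 10.58
position: [475.5, -98.6, 144.7]
ee_rot: [-0.616, 0.788, -0.0, 0.0]
contact_force: [-1.4, 0.3, 3.2]
gripper_width: 18.4
```

```bash
python3 look.py
```

```text
[[ 4.7548e+02 -9.8630e+01  1.4472e+02 -1.4700e+00  1.0000e-01  3.1800e+00
   6.0000e-01  3.3800e+00  1.5000e-01]
 [ 4.7546e+02 -9.8630e+01  1.4473e+02 -1.3800e+00 -4.1000e-01  2.9900e+00
   7.5000e-01  3.1200e+00 -6.8000e-01]
 [ 4.7544e+02 -9.8630e+01  1.4468e+02 -1.7700e+00 -4.2000e-01  3.5900e+00
   6.2000e-01  3.6500e+00 -3.5000e-01]] 10.7333 18.905118972078977
tilt [ 5.e-04 -1.e-04 -1.e+00]
```

```bash
python3 look.py c1
```

```text
[[ 4.7543e+02 -9.8640e+01  1.4464e+02 -6.5000e-01  2.7000e-01  3.1500e+00
   3.3000e-01  3.0700e+00 -1.2000e-01]
 [ 4.7542e+02 -9.8610e+01  1.4460e+02 -9.1000e-01  1.4300e+00  3.2600e+00
   7.8000e-01  3.0200e+00 -1.8000e-01]
 [ 4.7542e+02 -9.8610e+01  1.4458e+02 -9.3000e-01 -2.4000e-01  4.1900e+00
  -4.0000e-02  2.9700e+00 -4.6000e-01]] 10.8833 18.524857008028558
tilt [ 5.e-04 -1.e-04 -1.e+00]
```

View pics/c1.png

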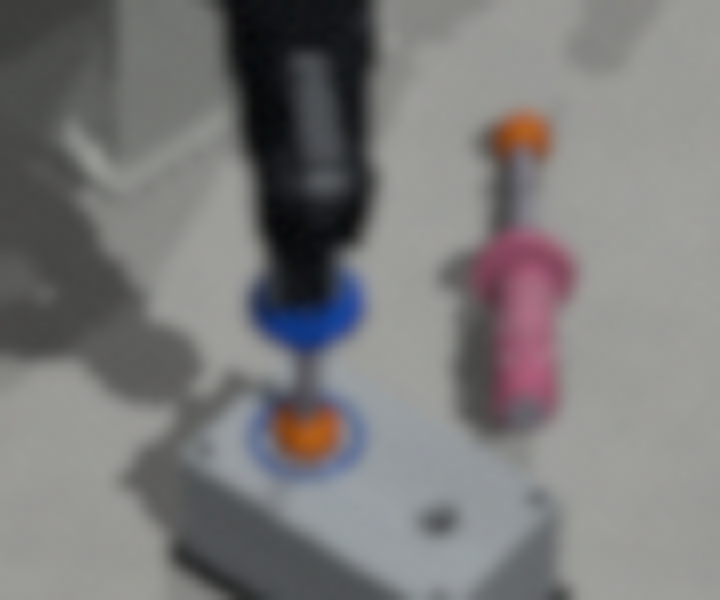

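{"method": "apply_moves", "body": {
  "steps": [
    {"hand": 0, "xyz": [0, 0, 0.05], "delta_rot": [0, 0, 0]},
    {"hand": 0, "xyz": [0, 0, 0.1], "delta_rot": [0, 0, 0]},
    {"hand": 0, "xyz": [0, 0, 0.1], "delta_rot": [0, 0, 0]}
  ]
}}

```text
clock: 11.13
position: [475.5, -98.6, 143.5]
ee_rot: [-0.616, 0.788, -0.0, 0.0]
contact_force: [-1.3, 0.4, 4.8]
gripper_width: 18.7
```

```bash
python3 look.py
```

```text
[[ 4.7548e+02 -9.8610e+01  1.4353e+02 -1.2900e+00  1.1000e-01  3.5900e+00
   4.1000e-01  3.6400e+00 -1.2000e-01]
 [ 4.7546e+02 -9.8630e+01  1.4353e+02 -1.5200e+00  7.0000e-02  5.2800e+00
   1.7000e-01  4.1800e+00  1.4000e-01]
 [ 4.7547e+02 -9.8610e+01  1.4352e+02 -1.0800e+00 -1.8000e-01  5.0500e+00
   4.7000e-01  4.0100e+00 -1.4000e-01]] 11.2833 18.832573503513288
tilt [ 4.e-04 -1.e-04 -1.e+00]
```

The slope is about 1.3 N/mm, which matches the spring, so the rod is on the floor about 21 mm down. I'll add 0.4 mm for about 6 N and hold for more than 2 s.

{"method": "apply_moves", "body": {
  "steps": [
    {"hand": 0, "xyz": [0, 0, 0.04], "delta_rot": [0, 0, 0]},
    {"hand": 0, "xyz": [0, 0, 0.04], "delta_rot": [0, 0, 0]},
    {"hand": 0, "xyz": [0, 0, 0.04], "delta_rot": [0, 0, 0]},
    {"hand": 0, "xyz": [0, 0, 0.04], "delta_rot": [0, 0, 0]},
    {"hand": 0, "xyz": [0, 0, 0.04], "delta_rot": [0, 0, 0]},
    {"hand": 0, "xyz": [0, 0, 0.04], "delta_rot": [0, 0, 0]},
    {"hand": 0, "xyz": [0, 0, 0.04], "delta_rot": [0, 0, 0]},
    {"hand": 0, "xyz": [0, 0, 0.04], "delta_rot": [0, 0, 0]},
    {"hand": 0, "xyz": [0, 0, 0.04], "delta_rot": [0, 0, 0]},
    {"hand": 0, "xyz": [0, 0, 0.04], "delta_rot": [0, 0, 0]},
    {"hand": 0, "xyz": [0, 0, 0.04], "delta_rot": [0, 0, 0]},
    {"hand": 0, "xyz": [0, 0, 0.04], "delta_rot": [0, 0, 0]}
  ]
}}

```text
clock: 12.28
position: [475.5, -98.6, 143.2]
ee_rot: [-0.616, 0.788, -0.0, 0.0]
contact_force: [-1.4, 0.7, 4.8]
gripper_width: 18.5
```

```bash
python3 look.py hold
```

```text
[[ 4.7549e+02 -9.8630e+01  1.4320e+02 -1.4300e+00  1.0000e-02  5.3100e+00
   9.1000e-01  4.0100e+00  3.0000e-02]
 [ 4.7547e+02 -9.8620e+01  1.4320e+02 -8.7000e-01 -1.1500e+00  4.8300e+00
   6.7000e-01  4.1400e+00 -3.2000e-01]
 [ 4.7550e+02 -9.8610e+01  1.4322e+02 -3.8000e-01 -0.0000e+00  4.1800e+00
   7.6000e-01  4.0600e+00 -3.9000e-01]] 12.4333 18.665347671450522
tilt [ 6.e-04 -1.e-04 -1.e+00]
```

{"method": "apply_moves", "body": {
  "steps": [
    {"hand": 0, "xyz": [0, 0, 0], "delta_rot": [0, 0, 0]},
    {"hand": 0, "xyz": [0, 0, 0], "delta_rot": [0, 0, 0]},
    {"hand": 0, "xyz": [0, 0, 0], "delta_rot": [0, 0, 0]},
    {"hand": 0, "xyz": [0, 0, 0], "delta_rot": [0, 0, 0]},
    {"hand": 0, "xyz": [0, 0, 0], "delta_rot": [0, 0, 0]},
    {"hand": 0, "xyz": [0, 0, 0], "delta_rot": [0, 0, 0]},
    {"hand": 0, "xyz": [0, 0, 0], "delta_rot": [0, 0, 0]},
    {"hand": 0, "xyz": [0, 0, 0], "delta_rot": [0, 0, 0]},
    {"hand": 0, "xyz": [0, 0, 0], "delta_rot": [0, 0, 0]},
    {"hand": 0, "xyz": [0, 0, 0], "delta_rot": [0, 0, 0]},
    {"hand": 0, "xyz": [0, 0, 0], "delta_rot": [0, 0, 0]},
    {"hand": 0, "xyz": [0, 0, 0], "delta_rot": [0, 0, 0]}
  ]
}}

```text
clock: 13.43
position: [475.5, -98.6, 143.2]
ee_rot: [-0.616, 0.788, -0.0, 0.0]
contact_force: [-0.5, -0.0, 5.7]
gripper_width: 18.4
```

View pics/hold.png

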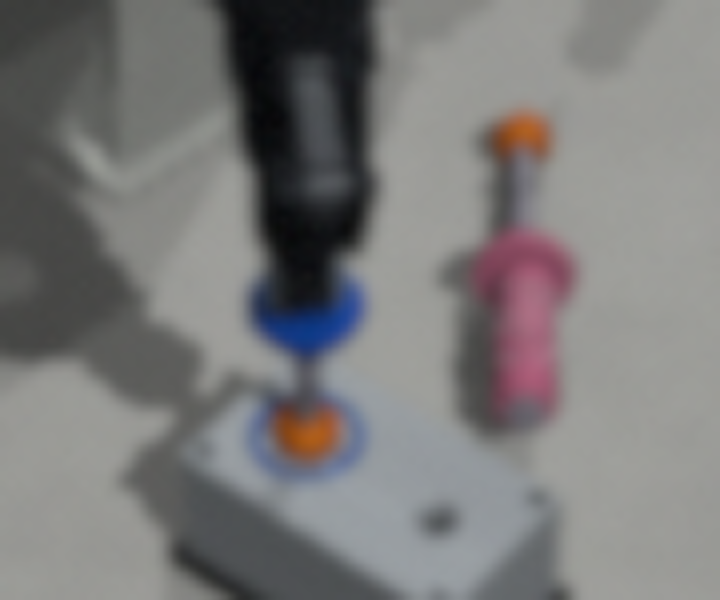

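Held for over 2 s at about 6 N (reading 5 N plus about 1.1 N gauge weight), with the stop on the block. Now I'll ease off in small steps.

{"method": "apply_moves", "body": {
  "steps": [
    {"hand": 0, "xyz": [0, 0, -0.03], "delta_rot": [0, 0, 0]},
    {"hand": 0, "xyz": [0, 0, -0.06], "delta_rot": [0, 0, 0]},
    {"hand": 0, "xyz": [0, 0, -0.09], "delta_rot": [0, 0, 0]},
    {"hand": 0, "xyz": [0, 0, -0.12], "delta_rot": [0, 0, 0]},
    {"hand": 0, "xyz": [0, 0, -0.15], "delta_rot": [0, 0, 0]},
    {"hand": 0, "xyz": [0, 0, -0.18], "delta_rot": [0, 0, 0]},
    {"hand": 0, "xyz": [0, 0, -0.18], "delta_rot": [0, 0, 0]},
    {"hand": 0, "xyz": [0, 0, -0.18], "delta_rot": [0, 0, 0]}
  ]
}}

```text
clock: 14.1
position: [475.3, -98.6, 144.7]
ee_rot: [-0.616, 0.788, -0.0, 0.0]
contact_force: [0.1, -0.2, 3.6]
gripper_width: 18.8
```

```bash
python3 look.py
```

```text
[[ 4.7533e+02 -9.8580e+01  1.4467e+02 -5.1000e-01 -3.6000e-01  3.6600e+00
  -3.5000e-01  7.9000e-01 -0.0000e+00]
 [ 4.7534e+02 -9.8580e+01  1.4467e+02  2.9000e-01 -1.1000e-01  2.7700e+00
  -5.2000e-01  1.6400e+00  1.4000e-01]
 [ 4.7531e+02 -9.8600e+01  1.4467e+02 -3.7000e-01  1.0000e-02  2.7700e+00
  -5.1000e-01  1.3400e+00 -6.0000e-01]] 14.25 18.38423745310021
tilt [ 1.e-04 -0.e+00 -1.e+00]
```

{"method": "apply_moves", "body": {
  "steps": [
    {"hand": 0, "xyz": [0, 0, -0.02], "delta_rot": [0, 0, 0]},
    {"hand": 0, "xyz": [0, 0, -0.04], "delta_rot": [0, 0, 0]},
    {"hand": 0, "xyz": [0, 0, -0.04], "delta_rot": [0, 0, 0]}
  ]
}}

```text
clock: 14.5
position: [475.3, -98.6, 145.1]
ee_rot: [-0.616, 0.788, -0.0, 0.0]
contact_force: [0.4, -0.7, 2.6]
gripper_width: 18.9
```

```bash
python3 look.py
```

```text
[[ 4.7530e+02 -9.8570e+01  1.4508e+02 -2.4000e-01 -9.2000e-01  2.7200e+00
  -4.8000e-01 -7.0000e-02 -1.4000e-01]
 [ 4.7527e+02 -9.8570e+01  1.4507e+02 -1.4000e-01 -6.4000e-01  2.4800e+00
  -4.3000e-01  7.5000e-01  2.0000e-02]
 [ 4.7527e+02 -9.8580e+01  1.4507e+02 -6.0000e-02 -3.0000e-01  2.3600e+00
  -4.1000e-01 -9.0000e-02  2.2000e-01]] 14.65 18.30958841666907
tilt [ 0.  0. -1.]
```

{"method": "apply_moves", "body": {
  "steps": [
    {"hand": 0, "xyz": [0, 0, -0.02], "delta_rot": [0, 0, 0]},
    {"hand": 0, "xyz": [0, 0, -0.04], "delta_rot": [0, 0, 0]},
    {"hand": 0, "xyz": [0, 0, -0.06], "delta_rot": [0, 0, 0]},
    {"hand": 0, "xyz": [0, 0, -0.06], "delta_rot": [0, 0, 0]}
  ]
}}

```text
clock: 14.98
position: [475.2, -98.6, 145.6]
ee_rot: [-0.616, 0.788, 0.0, -0.0]
contact_force: [0.2, 0.6, 2.2]
gripper_width: 18.9
```

```bash
python3 look.py
```

```text
[[ 4.7523e+02 -9.8550e+01  1.4565e+02 -3.6000e-01 -4.3000e-01  1.8700e+00
  -6.1000e-01 -8.0000e-02 -3.3000e-01]
 [ 4.7523e+02 -9.8580e+01  1.4566e+02  4.0000e-01  3.4000e-01  2.4400e+00
  -6.0000e-02 -2.0000e-01 -1.4000e-01]
 [ 4.7523e+02 -9.8570e+01  1.4566e+02  3.4000e-01  1.0000e+00  1.9100e+00
  -3.7000e-01 -7.7000e-01  6.4000e-01]] 15.1333 18.498002252769087
tilt [-1.e-04  0.e+00 -1.e+00]
```

{"method": "apply_moves", "body": {
  "steps": [
    {"hand": 0, "xyz": [0, 0, -0.02], "delta_rot": [0, 0, 0]},
    {"hand": 0, "xyz": [0, 0, -0.04], "delta_rot": [0, 0, 0]},
    {"hand": 0, "xyz": [0, 0, -0.04], "delta_rot": [0, 0, 0]},
    {"hand": 0, "xyz": [0, 0, -0.04], "delta_rot": [0, 0, 0]}
  ]
}}

```text
clock: 15.47
position: [475.1, -98.5, 145.8]
ee_rot: [-0.616, 0.788, 0.0, -0.0]
contact_force: [0.0, -0.5, -0.1]
gripper_width: 18.4
```

```bash
python3 look.py rel0
```

```text
[[ 4.7511e+02 -9.8550e+01  1.4585e+02  5.3000e-01 -3.5000e-01 -3.3000e-01
  -2.7000e-01 -1.4600e+00 -1.9000e-01]
 [ 4.7511e+02 -9.8550e+01  1.4589e+02  6.3000e-01  3.7000e-01 -1.2600e+00
  -2.3000e-01 -1.1000e+00  8.0000e-02]
 [ 4.7507e+02 -9.8550e+01  1.4587e+02  4.2000e-01 -2.7000e-01 -2.3000e-01
  -1.8000e-01 -1.4100e+00  4.2000e-01]] 15.6167 18.595835645801845
tilt [-5.e-04  1.e-04 -1.e+00]
```

View pics/rel0.png

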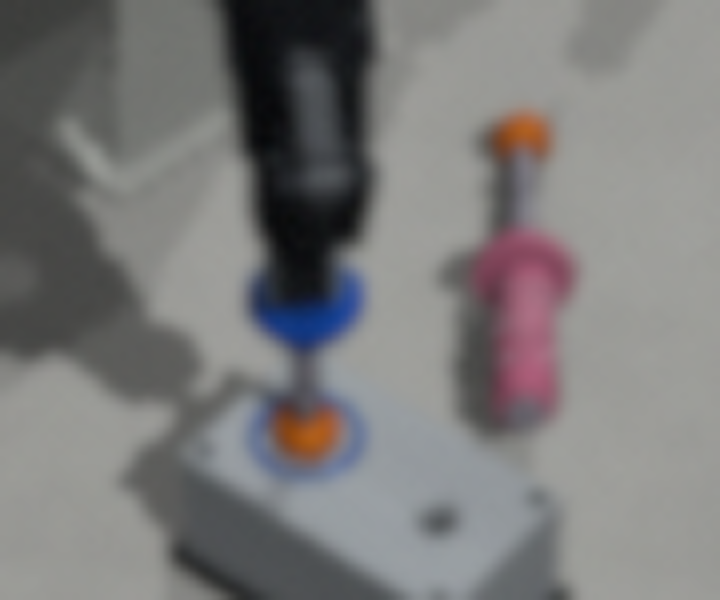

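The push is off (force back to about the gauge weight), so I'll open gently.

{"method": "apply_moves", "body": {
  "steps": [
    {"hand": 0.24, "xyz": [0, 0, 0], "delta_rot": [0, 0, 0]},
    {"hand": 0.27, "xyz": [0, 0, 0], "delta_rot": [0, 0, 0]},
    {"hand": 0.3, "xyz": [0, 0, 0], "delta_rot": [0, 0, 0]},
    {"hand": 0.33, "xyz": [0, 0, 0], "delta_rot": [0, 0, 0]},
    {"hand": 0.4, "xyz": [0, 0, 0], "delta_rot": [0, 0, 0]},
    {"hand": 0.5, "xyz": [0, 0, 0], "delta_rot": [0, 0, 0]},
    {"hand": 0.6, "xyz": [0, 0, 0], "delta_rot": [0, 0, 0]},
    {"hand": 0.7, "xyz": [0, 0, 0], "delta_rot": [0, 0, 0]},
    {"hand": 0.7, "xyz": [0, 0, 0], "delta_rot": [0, 0, 0]},
    {"hand": 0.7, "xyz": [0, 0, 0], "delta_rot": [0, 0, 0]}
  ]
}}

```text
clock: 16.45
position: [475.3, -98.6, 146.1]
ee_rot: [-0.616, 0.788, -0.0, 0.0]
contact_force: [-0.6, 0.4, -0.0]
gripper_width: 59.6
```

```bash
python3 look.py rel1
```

```text
[[ 4.7526e+02 -9.8600e+01  1.4613e+02 -1.9000e-01  5.2000e-01  8.0000e-01
  -3.4000e-01 -1.4000e-01  2.5000e-01]
 [ 4.7527e+02 -9.8580e+01  1.4612e+02 -3.7000e-01  6.3000e-01 -2.8000e-01
   3.6000e-01  1.1000e-01 -1.2000e-01]
 [ 4.7526e+02 -9.8590e+01  1.4613e+02  1.4000e-01 -6.3000e-01  9.0000e-02
  -2.4000e-01  2.5000e-01  4.0000e-02]] 16.6 59.64115213092388
tilt [ 0. -0. -1.]
```

View pics/rel1.png

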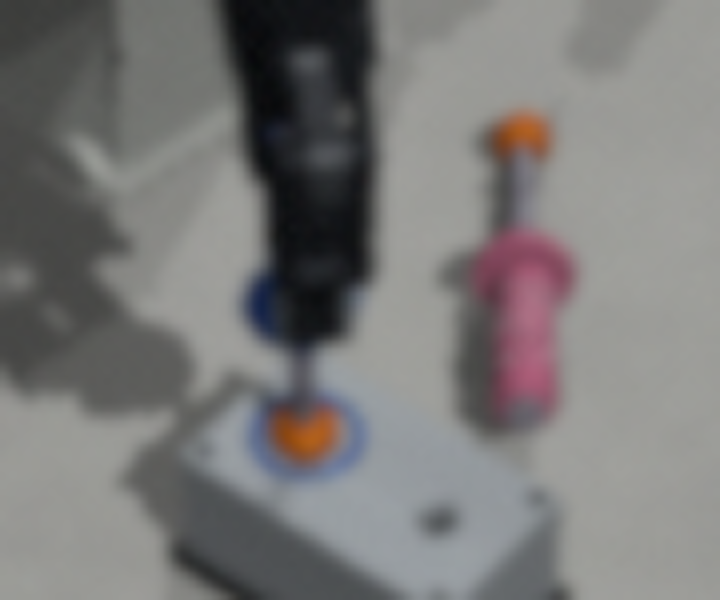

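{"method": "apply_moves", "body": {
  "steps": [
    {"hand": 0.7, "xyz": [0, 0, -0.5], "delta_rot": [0, 0, 0]},
    {"hand": 0.7, "xyz": [0, 0, -1.5], "delta_rot": [0, 0, 0]},
    {"hand": 0.7, "xyz": [0, 0, -3], "delta_rot": [0, 0, 0]},
    {"hand": 0.7, "xyz": [0, 0, -5], "delta_rot": [0, 0, 0]},
    {"hand": 0.7, "xyz": [0, 0, -7], "delta_rot": [0, 0, 0]},
    {"hand": 0.7, "xyz": [0, 0, -9], "delta_rot": [0, 0, 0]},
    {"hand": 0.7, "xyz": [0, 0, -11], "delta_rot": [0, 0, 0]},
    {"hand": 0.7, "xyz": [0, 0, -12], "delta_rot": [0, 0, 0]},
    {"hand": 0.7, "xyz": [0, 0, -12], "delta_rot": [0, 0, 0]},
    {"hand": 0.7, "xyz": [0, 0, -12], "delta_rot": [0, 0, 0]}
  ]
}}

```text
clock: 17.43
position: [475.0, -98.4, 265.9]
ee_rot: [-0.616, 0.788, 0.0, 0.0]
contact_force: [-1.1, 0.1, -0.6]
gripper_width: 59.7
```

```bash
python3 look.py rel2; python3 - <<'E'
from h import *
from bench import get_image,nets
s=get_image("scene"); f=s["frame"]
hsv=cv2.cvtColor(f,cv2.COLOR_BGR2HSV).astype(int)
m=((hsv[...,0]>105)&(hsv[...,0]<128)&(hsv[...,1]>90))
for y in range(190,225):
    x=np.nonzero(m[y,220:260])[0]
    if len(x): print(y,x.min()+220,x.max()+220,end=" | ")
print()
for z in(50,60,105,110,115,130,160,169): print(z,proj(s,[[475.5,-99,z]]).round(1))
for l in("vial_needle","small_vial","gauze_pack","gauge_tip","stop_face","gauge"): print(l,nets.pinpoint(s,l)[:3])
cv2.imwrite("pics/fin.png",cv2.resize(f[100:250,180:380],(800,600),interpolation=cv2.INTER_CUBIC))
E
```

```text
[[ 4.7458e+02 -9.8500e+01  2.6507e+02  1.4000e-01 -1.1000e-01 -6.3000e-01
   4.0000e-02  3.8000e-01 -3.0000e-02]
 [ 4.7446e+02 -9.8530e+01  2.6471e+02  1.1000e-01  7.0000e-02 -7.0000e-01
  -1.0800e+00 -3.0000e-01  9.0000e-02]
 [ 4.7452e+02 -9.8570e+01  2.6464e+02 -1.2000e-01  3.0000e-01 -1.0000e-01
  -8.0000e-02 -4.6000e-01  2.6000e-01]] 17.5833 60.11249701865556
tilt [-0.003  0.    -1.   ]
199 233 240 | 200 233 240 | 201 233 240 | 202 234 240 | 203 234 240 | 204 234 240 | 205 234 240 | 206 234 240 | 207 234 240 | 208 234 240 | 209 234 240 | 210 234 240 | 211 234 240 | 212 234 240 | 213 234 241 | 214 233 242 | 215 232 243 | 216 231 243 | 217 231 244 | 218 231 244 | 219 231 243 | 220 232 243 | 221 232 242 | 222 234 241 | 223 235 239 | 
50 [[237.7 233.8]]
60 [[237.7 231. ]]
105 [[237.5 217.8]]
110 [[237.5 216.3]]
115 [[237.4 214.7]]
130 [[237.3 210.1]]
160 [[237.2 200.5]]
169 [[237.1 197.6]]
vial_needle [{'xyz': [690.6, 106.9, 2.6], 'confidence': 0.78}]
small_vial [{'xyz': [473.3, -95.4, 52.8], 'confidence': 0.63}, {'xyz': [707.4, -58.0, -2.0], 'confidence': 0.54}]
gauze_pack [{'xyz': [541.5, -292.1, 2.0], 'confidence': 0.7}]
gauge_tip [{'xyz': [411.0, 245.7, 13.5], 'confidence': 0.69}, {'xyz': [475.7, -100.5, 32.4], 'confidence': 0.63}, {'xyz': [655.5, 125.3, 11.1], 'confidence': 0.62}]
stop_face [{'xyz': [406.1, 260.3, 14.2], 'confidence': 0.51}, {'xyz': [474.5, -97.8, 51.1], 'confidence': 0.5}, {'xyz': [604.0, 28.2, 9.9], 'confidence': 0.5}]
gauge [{'xyz': [473.9, -100.5, 105.7], 'confidence': 0.86}, {'xyz': [323.6, 303.9, 24.9], 'confidence': 0.7}, {'xyz': [576.4, -34.4, 14.9], 'confidence': 0.68}]
```

View pics/rel2.png

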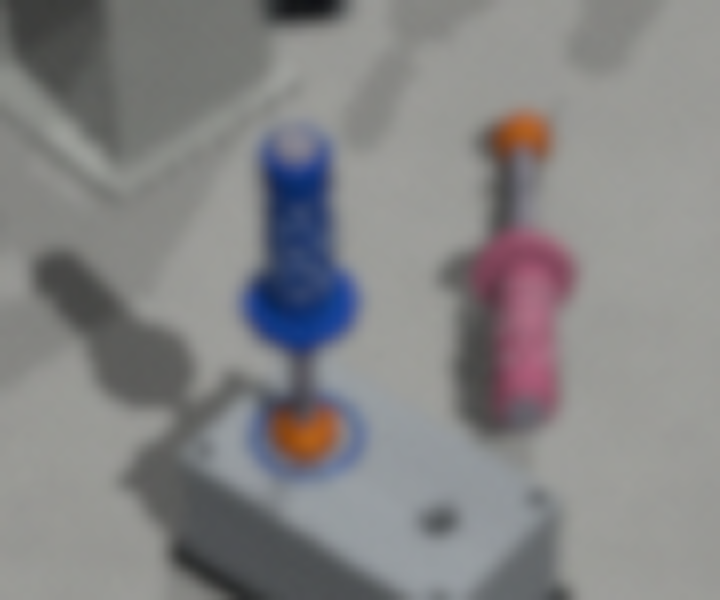

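The gauge stands free, but I want to check its tilt from above, so I'll move the arm aside.

{"method": "apply_moves", "body": {
  "steps": [
    {"hand": 0.7, "xyz": [0, 0, -3], "delta_rot": [0, 0, 0]},
    {"hand": 0.7, "xyz": [-4, 0, -5], "delta_rot": [0, 0, 0]},
    {"hand": 0.7, "xyz": [-8, 0, -5], "delta_rot": [0, 0, 0]},
    {"hand": 0.7, "xyz": [-12, 0, -5], "delta_rot": [0, 0, 0]},
    {"hand": 0.7, "xyz": [-16, 0, -5], "delta_rot": [0, 0, 0]},
    {"hand": 0.7, "xyz": [-20, 0, -5], "delta_rot": [0, 0, 0]},
    {"hand": 0.7, "xyz": [-24, 0, -5], "delta_rot": [0, 0, 0]},
    {"hand": 0.7, "xyz": [-26, 0, -5], "delta_rot": [0, 0, 0]},
    {"hand": 0.7, "xyz": [-26, 0, -5], "delta_rot": [0, 0, 0]},
    {"hand": 0.7, "xyz": [-26, 0, -5], "delta_rot": [0, 0, 0]}
  ]
}}

```text
clock: 18.77
position: [538.0, 154.8, 315.4]
ee_rot: [-0.617, 0.787, 0.0, -0.001]
contact_force: [-0.2, 0.4, -0.6]
gripper_width: 60.1
```

```bash
python3 - <<'E'
from h import *
from bench import get_image,nets,telemetry
from scipy.optimize import minimize
t=get_image("top");s=get_image("scene");st=telemetry.read_state();print(st["position"],st["clock"],st["contact_force"])
th=np.linspace(0,2*np.pi,40,endpoint=False);S=8
wins={"t":(265,205,60,55),"s":(220,185,40,45)}
B=np.array([475.7,-99,106.])
def render(p,v,win):
    x0,y0,w,h=win; im=np.zeros((h*S,w*S),np.uint8)
    a=np.array([v[2],v[3],1]);a/=np.linalg.norm(a);u=np.cross(a,[0,1,0]);u/=np.linalg.norm(u);q=np.cross(a,u)
    o=np.array([v[0],v[1],106.])
    for r,z0,z1 in((10,5,65),(17,0,5)):
        P=np.vstack([o+a*z+r*(np.outer(np.cos(th),u)+np.outer(np.sin(th),q)) for z in(z0,z1)])
        P=((proj(p,P)-[x0,y0]+.5)*S).astype(np.float32)
        cv2.fillConvexPoly(im,cv2.convexHull(P).astype(int),1)
    return im
ms={}
for n,p in(("t",t),("s",s)):
    x0,y0,w,h=wins[n]
    ks=[d["pixels"][y0:y0+h,x0:x0+w].astype(np.uint8) for d in nets.outline_of(p,"gauge")]
    f=p["frame"][y0:y0+h,x0:x0+w]; hsv=cv2.cvtColor(f,cv2.COLOR_BGR2HSV)
    bl=((hsv[...,0]>105)&(hsv[...,0]<128)&(hsv[...,1]>90))
    m=max(ks,key=lambda k:(k&bl).sum()); print(n,m.sum(),(m&bl).sum())
    if n=="s":  # drop rod and stop: keep rows above flange bottom
        ys=np.nonzero(bl[:,8:28])[0]; print(ys.min()+y0,ys.max()+y0)
    # restrict to handle: dilated blue hull
    pts=np.argwhere(bl&(m>0))[:,::-1]; hull=cv2.convexHull(pts.astype(np.int32)); hm=np.zeros_like(m);cv2.fillConvexPoly(hm,hull,1);hm=cv2.dilate(hm,np.ones((3,3),np.uint8))
    ms[n]=cv2.resize(m&hm,None,fx=S,fy=S,interpolation=cv2.INTER_NEAREST)
def iou(n,p,v):
    r=render(p,v,wins[n]); return (r&ms[n]).sum()/(r|ms[n]).sum()
f=lambda v:-iou("t",t,v)-iou("s",s,v)
o=minimize(f,[475,-99,0,0],method="Nelder-Mead",options=dict(initial_simplex=[[475,-99,0,0],[479,-99,0,0],[475,-95,0,0],[475,-99,.05,0],[475,-99,0,.05]]))
print(o.x.round(3),o.fun)
for l in("vial_needle","small_vial","gauze_pack"): print(l,[ (d["xyz"],d["confidence"]) for d in nets.pinpoint(t,l)[:2]])
a=cv2.resize(t["frame"][195:270,255:345],(720,600),interpolation=cv2.INTER_CUBIC);cv2.imwrite("pics/ft.png",a)
E
```

```text
[537.76972668 153.13896252 315.97183646] 18.8667 [ 0.01260124 -0.31270841  0.78502575]
t 116 78
s 361 219
199 223
[ 4.75498e+02 -1.01018e+02 -4.50000e-02 -1.00000e-03] -1.5850985739911678
vial_needle [([693.4, 109.4, 2.2], 0.56)]
small_vial [([708.3, -62.7, 2.0], 0.58)]
gauze_pack [([541.5, -283.3, -3.3], 0.65)]
```

View pics/ft.png

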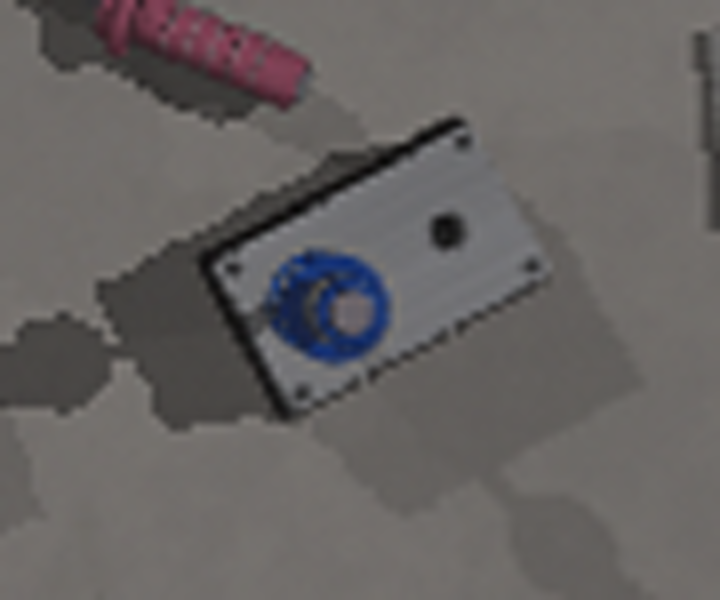

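```bash
python3 - <<'E'
from h import *
from bench import get_image
t=get_image("top");s=get_image("scene")
g=lambda p,x0,y0,c,z: atz(p,(x0+(c[0]+.5)/8-.5,y0+(c[1]+.5)/8-.5),z).round(1)
print("top cam: top",g(t,255,195,(350,311),171),"flange top",g(t,255,195,(328.5,306),111))
f=s["frame"];cv2.imwrite("pics/fs.png",cv2.resize(f[180:255,200:290],(720,600),interpolation=cv2.INTER_CUBIC))
print("scene: top",g(s,200,180,(295,148),171),"flange",g(s,200,180,(301,300),111),"stop", g(s,200,180,(304,430),55))
# shapes expected in the top view: handle-top px for vertical axis
for x,y in((476.9,-97.8),(475.5,-99)): print(proj(t,[[x,y,171],[x,y,111],[x,y,50]]).round(1).tolist())
E
```

```text
top cam: top [474.3 -99.5 171. ] flange top [475.6 -97.1 111. ]
scene: top [ 472.8 -101.7  171. ] flange [ 473.7 -101.9  111. ] stop [ 474.1 -101.5   55. ]
[[297.6, 232.3], [295.9, 232.3], [294.4, 232.3]]
[[298.1, 232.9], [296.4, 232.9], [294.9, 232.8]]
```

```bash
python3 - <<'E'
import cv2,numpy as np
from bench import workorder
a=cv2.imread("pics/rel2.png").astype(int);b=cv2.imread("pics/fs.png").astype(int)
print(np.abs(a-b)[100:480,220:380].mean())
print(workorder.job_done())
E
```

```text
5.713519736842105
the job is handed in; nothing more can be done
None
```

View pics/fs.png

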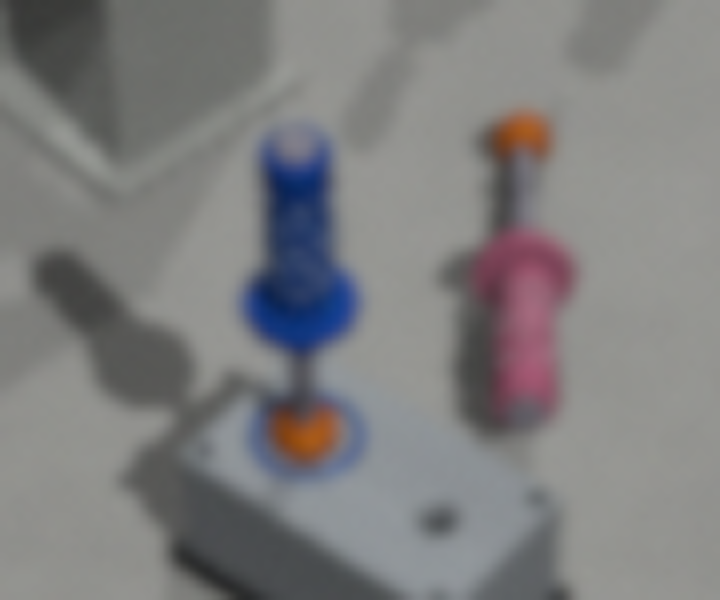

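I lifted the small blue gauge from the stand and lowered it into the blue-ringed bore until the rod bottomed, about 20 mm down. I confirmed the floor by the force rising at about 1.3 N/mm, which matches the spring. I held about 6 N for over 2 s, with the spring in by roughly 2.5 mm. Then I eased off until the push was gone, let go and handed the job in at about 19 s.

**Last checks:**
- **Gauge:** it stands free in the ring with the stop on the block, and looked the same in two pictures over 1 s apart.
- **Tilt:** the estimates disagree, at 0.01 to 0.045 rad depending on camera and method. All are under the 0.08 limit.
- **Vials and gauze pack:** they are within about 5 mm of where they were first measured, which is about the network's error.
- **Robot:** it is clear of everything and reads no contact.

**Look-alikes:** three of them toppled during the job. The pink one fell before the arm moved. The red and the large blue were found down after the first approach, with no contact force in the arm's readings.

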